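Unlock the sample box and open its lid

ROBOT

A 6-joint arm with a two-finger parallel gripper is mounted at the origin on the work surface. World frame = base frame: x ahead of the robot, y to its left, z up, the work surface at z = 0. Lengths are in m, angles in degrees, forces in N, time in s.
With the tool pointing down it reaches from about 0.4 to 0.825 m from the base axis. Payload 7 kg.
Tool frame: the origin (TCP) lies at the very end of the fingers, on their centre line; the grasp point (between the pads) lies 19 mm behind it; x points along the fingers, z is the direction in which the jaws open and shut, and the axes are right-handed (so a half turn about x gives the same grasp; the last joint's range is limited). The gripper opens to 88 mm and grips with 3 to 60 N. Pads are 19 mm wide; open, the fingers measure 130 mm over their backs; the gripper's body (78 mm by 193 mm) begins 47 mm behind the grasp point.
Start: joints at [82.569, 20.546, 0.682, 0, -70.136, -16.507], TCP at [0.274, 0.617, 0.227] pointing down, gripper open.
Joint ranges: [-176.03, 176.03], [-82.01, 121.73], [-58.28, 71.71], [-173.87, 95.51], [-174.79, -0.11], [-173.66, 173.66]. Speed limits (degrees/s): [136.94, 136.94, 172.46, 180, 180, 180].

INTERFACE

Orientations are given as [roll, pitch, yaw] about the fixed x, y, z axes, in that order (R = Rz(yaw) Ry(pitch) Rx(roll)).
In Python, from plant import * gives the robot as it stands.
- The arm moves only by the tool arm_command, never from a script. Its argument "commands" is one flat list of numbers, 5 for each row, row after row: the shift along the tool's x, y, z in mm, then the turn about the tool's x in degrees, then the opening in per cent of the stroke, from 0 (shut) to 100 (fully open). A call has 1 to 5 rows; each row shifts and turns the pose as measured when the row begins, along the tool's axes as they then stand; what a row does not reach is not made up. A row lasts 1/8 s, in which the tool goes at most 62.5 mm and 10.7 degrees, less where a joint would pass 70% of its speed; a pose out of reach is approached as far as the arm can. A call is refused whole if a number of a shift passes 62.5 or a number of a turn 10.7, either way. A call with a gripper value outside its range is refused whole. The fingers move at their own pace and stop on an object; the grip force is fixed at half the most. Time passes only in rows, so rows that do not move let the fingers close. It gives the time, the measured TCP pose, the force and the opening at its end, in the units of the state.
- get_obs(): the state, without advancing time (a new reading comes with each control period).
- snapshot(name): name is "scene" or "top"; returns a dict with "frame" (480x640x3 uint8, blue, green, red), "fov_y" (degrees; the focal length in pixels is half the picture's height over the tangent of half this angle, whatever the lens; pixels are square), "cx", "cy" (the principal point, pixels), "world_to_cam" (4x4, takes a point from world to camera coordinates). Camera axes: x right, y up, looking along -z (the intrinsics and any distortion apply to the point x, -y, -z); pixel columns grow to the right and rows downward; lengths in m; the calibration is good to about 2 mm. A picture is of the moment at which its call begins. There is no depth.
- close_job(): hands the job in, once; it reports no verdict.
The state is a dict: "clock": time; "joint_pos": joint angles; "qvel": joint speeds; "tau": joint torques, N m; "tool_pos": TCP position; "orientation": TCP orientation; "force": force on the tool from outside, world axes, zero at the start; "moment": the same for the moment, N m; "opening": finger opening in m.
Only numpy, scipy, OpenCV 4.12 (cv2) and the standard library are available. Lean on these libraries where they do the work, as an engineer would, in place of code of your own. Each camera call takes 0.05 s, during which the arm holds its last target. There are 200 camera calls.

TASK

Unlock the sample box by its dial, stopping for a moment on each number: left (anticlockwise) to 30, right to 10, left to 20, then gently right until you feel the bolt drawn and the dial come up against its firm stop. Then let go of the dial and slide the lid by its blue handle all the way back, away from the robot, until it is fully open. Force nothing, and leave the bottle, the carton and the cup beside the box standing where they are.

Things in the scene. Friction and masses are not known exactly. Their poses are not given: they have to be found in the camera images.
- lockbox: Fixed light grey steel box, 240 (x) x 380 (y) x 100 mm high; origin at the centre of its underside, on the bench; z up, lid opens along +x. Grey top deck at 100 mm, dial on the right (-y) half, lid on the left (+y) half. A red index mark lies on the deck beside the dial, on its +x side.
- dial (a joint): Dial angle, rad, growing anticlockwise (left) from above. Number at the red index = angle / 0.06283 (100 numbers a turn, counted clockwise on the disc): 10, 20, 30 are at 0.628, 1.257, 1.885; 2 numbers off is still good. Starts between 6 and 21, turns right to between -2 and -14, left to 42, friction about 0.1 N m, stays where left.
- dial_grip (a point): On the dial's axis, 128 mm above the bench, at the height to grip its aluminium bar: 50 long, 14 thick, from 110 to 142 mm above the bench, on a dark disc 92 mm across. Turns with the dial: x along the bar towards the disc's 0 (broad white bar); z up. Long white ticks: tens, short: fives; yellow dot at 10, blue at 20, red at 30.
- spindle: Spindle under the dial, out of sight, turns with it; origin on its axis, 102 mm above the bench. Its lug, 30 mm off the axis, picks up the bolt as the dial turns right, somewhere between numbers +4 and -8, and has drawn it about 0.4 rad (6 numbers) later. Where this happens differs each time and must be felt.
- lockwork: Bolt work, fixed in the box, out of sight; origin and axes of the box. Drawing the bolt takes about 0.12 N m more at the dial; then a stiff buffer stops it between -2 and -14, torque climbing some 0.4 N m per 0.1 rad. Felt 0.25 to 0.4 N m above free turning, the bolt is well drawn and stays so; 0.7 N m above it strains the lock.
- lid (a joint): How far the lid has been slid open, in m: 0 shut, 0.090 fully open against its end stop. It slides along the box's +x with about 2 N of friction and stays where it is left. While the bolt is not drawn it moves only about 1.5 mm and then meets the bolt.
- lid_handle (a point): Point to grip the lid's handle, 127.5 mm above the bench, in the middle of the blue upright fin, 70 mm long along y, 14 mm thick along x, standing 32.5 mm above the lid plate (from 107.5 to 141.5 mm above the bench). Moves with the lid; same axes as the box.
- keeper: Small steel tooth under the lid, out of sight, which the bolt blocks; moves with the lid; origin at the centre of the underside of the lid, same axes as the box.
- reagent_bottle: Loose amber bottle with a black cap, 60 mm across and 130 mm high, on the bench to the right of the box; origin at the centre of its underside.
- swab_box: Loose white carton, 90 x 70 x 60 mm high, on the bench to the left of the box; origin at the centre of its underside.
- swab_cup: Loose white open cup, 66 mm across and 80 mm high, on the bench to the left of the box; origin at the centre of its underside.
Not all that is in view belongs to the job. Leave any purple look-alike of the swab_box alone. Several things look just like the reagent_bottle: the one meant starts farthest to the robot's right.

How it is judged (in metres and radians):
On the way, in this order (a step that is already met when the one before it is completed fails the run):
1. the dial is turned left to 30 (within 2 numbers) and held there 0.2 s (value of joint dial between 1.7593 and 2.0106 rad), for 0.2 s.
2. the dial is turned right to 10 (within 2 numbers) and held there 0.2 s (value of joint dial between 0.5027 and 0.754 rad), for 0.2 s.
3. the dial is turned left to 20 (within 2 numbers) and held there 0.2 s (value of joint dial between 1.131 and 1.3823 rad), for 0.2 s.
4. the dial is turned right, past 0, to draw the bolt (value of joint dial below 0 rad), for 0.1 s.
5. the lid is slid fully open (within 6 mm) (value of joint lid above 0.084 m), for 0.2 s.
At the end, for the whole second after the job is handed in: The lid is fully open (at least 84 of its 90 mm) and at rest, and the bottle, the carton and the cup stand upright within 20 mm of where they were (value of joint lid above 0.084 m and velocity of joint lid between -0.01 and 0.01 m/s and distance of each of reagent_bottle, swab_box, swab_cup from where it was at the start of the episode below 0.02 m and angle between each of reagent_bottle, swab_box, swab_cup's own z axis and vertical below 0.2 rad); the robot touches nothing.
It fails at once if the lock is strained: the lug under the dial presses the bolt with more than 25 N (about 0.85 N m at the dial) (contact force between spindle and lockwork above 25 N).
It fails at once if the lid is forced against the bolt with more than 20 N (contact force between keeper and lockwork above 20 N).
It fails at once if the amber bottle is pushed more than 20 mm or tipped (distance of reagent_bottle from where it was at the start of the episode above 0.02 m or angle between reagent_bottle's own z axis and vertical above 0.2 rad).
It fails at once if the white carton is pushed more than 20 mm or tipped (distance of swab_box from where it was at the start of the episode above 0.02 m or angle between swab_box's own z axis and vertical above 0.2 rad).
It fails at once if the white cup is pushed more than 20 mm or tipped (distance of swab_cup from where it was at the start of the episode above 0.02 m or angle between swab_cup's own z axis and vertical above 0.2 rad).
It also fails if it takes over 72 s, if anything falls off the work surface, if the arm or the gripper's body presses on something with over 40 N, if the wrist force passes 120 N, or if a joint passes its speed limit or range.

## Working session

There is one attempt and no reset: what is moved stays moved. The work goes in short steps, Python scripts to look and compute and a tool call to move; the robot and the scene stay as the last step left them, time stands still between calls to the robot, and variables do not carry over. Pictures are saved under pics/ and viewed, about 8 in all and at most 12, crops included, and the job is handed in when it is done.

Besides the shell and the picture viewer there is one more tool, called after ">>>" as a command line: name --argument value ..., lists and objects as JSON in quotes. arm_command: Moves the arm, as the interface text tells. Its arguments: {"type":"object","properties":{"commands":{"type":"array"}},"required":["commands"]}

```bash
mkdir -p pics; ls
python3 - <<'E'
from plant import *
import cv2
print(get_obs())
for n in("scene","top"):
    s=snapshot(n); cv2.imwrite(f"pics/{n}0.png",s["frame"]); print(n,s["fov_y"],s["cx"],s["cy"],s["world_to_cam"].round(4).tolist() if hasattr(s["world_to_cam"],'round') else s["world_to_cam"],[k for k in s])
E
```

```text
pics
{'clock': 0.0, 'joint_pos': array([ 8.25680906e+01,  2.05891224e+01,  6.32265116e-01, -2.07678818e-02,
       -7.01352829e+01, -1.65074551e+01]), 'qvel': array([-0.01227842,  0.05473145, -0.14034395, -0.10751696, -0.00491146,
        0.00876462]), 'tau': array([-6.58156641e-04, -5.82721889e+01,  2.93062556e+01,  6.99729234e+00,
        6.75067960e-03, -1.48849299e-04]), 'tool_pos': array([0.27370892, 0.61646521, 0.22563529]), 'orientation': array([   4.54581578,   89.90581356, -109.40062129]), 'force': array([-0.75735272,  0.24030418,  0.27599946]), 'moment': array([0.03356872, 0.00619923, 0.01012371]), 'opening': 0.0878945790611935}
scene 48.065151556168004 319.3280480814354 236.44684501487822 [[0.4456, 0.8951, -0.0121, -0.303], [-0.6995, 0.3566, 0.6193, 0.3771], [0.5587, -0.2675, 0.785, -1.4465], [0.0, 0.0, 0.0, 1.0]] ['frame', 'fov_y', 'cx', 'cy', 'world_to_cam']
top 43.8818061845153 313.05140471130034 245.3180115256218 [[-0.01, -0.9997, -0.024, 0.0509], [0.9889, -0.0135, 0.1482, -0.6291], [-0.1484, -0.0222, 0.9887, -1.1469], [0.0, 0.0, 0.0, 1.0]] ['frame', 'fov_y', 'cx', 'cy', 'world_to_cam']
```

View pics/top0.png

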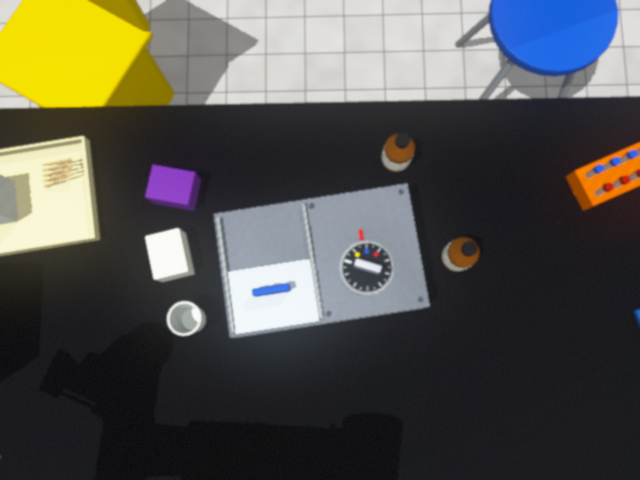

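View pics/scene0.png

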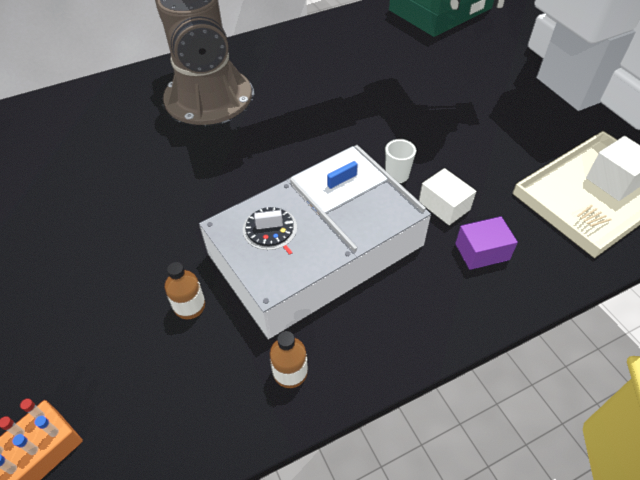

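The top view shows the box with its corners near (216,212), (407,185), (428,306) and (231,336). The dial is at (368,267), the blue handle at (271,290) and the red index at (361,235).

- **Bottle:** two candidates, (461,252) and (398,152). The one meant is (461,252), farthest to the right.
- **Carton:** white at (169,254). The purple one at (173,187) is the decoy, and the block on the tray isn't the carton either.
- **Cup:** (186,318).

Next I'll measure the box and check a close crop.

```bash
cat > h.py <<'E'
from plant import *
import cv2, numpy as np
def ray(s,u,v,z):
    f=240/np.tan(np.radians(s["fov_y"])/2); W=np.array(s["world_to_cam"]); R,t=W[:3,:3],W[:3,3]
    d=R.T@np.array([(u-s["cx"])/f,-(v-s["cy"])/f,-1]); c=-R.T@t
    return c+d*(z-c[2])/d[2]
def proj(s,p):
    f=240/np.tan(np.radians(s["fov_y"])/2); W=np.array(s["world_to_cam"]); q=W[:3,:3]@np.array(p)+W[:3,3]
    return s["cx"]+f*q[0]/-q[2], s["cy"]-f*q[1]/-q[2]
def blob(img,lo,hi,box):
    x0,y0,x1,y1=box; m=cv2.inRange(cv2.cvtColor(img,cv2.COLOR_BGR2HSV)[y0:y1,x0:x1],lo,hi)
    ys,xs=np.nonzero(m); 
    (c,sz,a)=cv2.minAreaRect(np.c_[xs+x0,ys+y0].astype(np.float32))
    return xs.mean()+x0,ys.mean()+y0,len(xs),c,sz,a
E
python3 - <<'E'
from h import *
s=snapshot("top");im=s["frame"]
for n,u,v,z in [("tl",216,212,.1),("tr",407,185,.1),("br",428,306,.1),("bl",231,336,.1),("bottle",461,252,.08),("cup",186,318,.08),("carton",166,254,.06)]: print(n,ray(s,u,v,z).round(4))
b=blob(im,(100,120,60),(130,255,255),(245,275,305,305)); print("handle",b,ray(s,b[0],b[1],.135).round(4))
b=blob(im,(0,150,100),(8,255,255),(352,225,368,242)); print("idx",b,ray(s,b[0],b[1],.1).round(4))
c=cv2.resize(im[225:305,325:415],None,fx=6,fy=6,interpolation=cv2.INTER_CUBIC)
d=cv2.resize(im[260:320,235:325],None,fx=6,fy=6,interpolation=cv2.INTER_CUBIC)[:,:]
cv2.imwrite("pics/c1.png",cv2.resize(np.vstack([c,d]),None,fx=.7,fy=.7))
E
```

```text
tl [0.6897 0.2299 0.1   ]
tr [ 0.7375 -0.141   0.1   ]
br [ 0.5036 -0.1725  0.1   ]
bl [0.4516 0.1982 0.1   ]
bottle [ 0.6078 -0.2434  0.08  ]
cup [0.4867 0.2887 0.08  ]
carton [0.6143 0.3362 0.06  ]
handle (np.float64(271.00757575757575), np.float64(289.3787878787879), 264, (270.8918762207031, 289.35137939453125), (7.233555316925049, 36.825374603271484), 80.53767395019531) [0.5357 0.1196 0.135 ]
idx (np.float64(360.8095238095238), np.float64(234.47619047619048), 21, (360.8077087402344, 234.53848266601562), (9.21745777130127, 2.5495097637176514), 78.69007110595703) [ 0.6415 -0.0495  0.1   ]
```

View pics/c1.png

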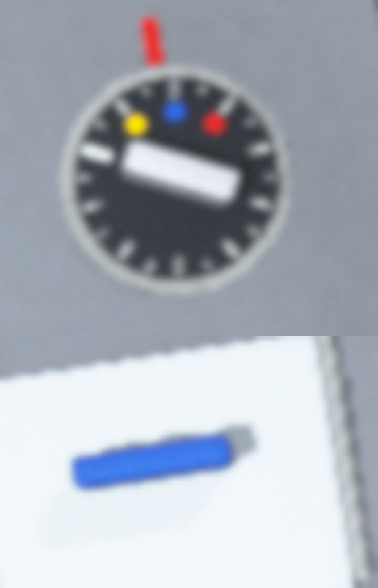

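The crop shows the index pointing between yellow (10) and blue (20), reading about 17. The dial centre is near pixel (367,267), and the bar points at the broad white tick. I'll refine the dial and yaw.

Run:
```python
from h import *
s=snapshot("top");im=s["frame"]
def P(cu,cv,z): return ray(s,325+cu/4.2-.4,225+cv/4.2-.4,z)[:2]
c=P(175,178,.109);print("disc c",c.round(4), "diam",np.linalg.norm(P(62,178,.105)-P(288,178,.105)))
for n,u,v in[("zero",96,152),("yel",136,124),("blue",175,111),("red",214,123),("t50",259,205),("t25?",178,265)]:
    d=P(u,v,.11)-c; print(n,np.degrees(np.arctan2(d[1],d[0])).round(1),np.linalg.norm(d).round(4))
d=P(150,20,.1)-P(157,62,.1);print("idx dir",np.degrees(np.arctan2(d[1],d[0])));d=P(153,41,.1)-c;print("idx from c",np.degrees(np.arctan2(d[1],d[0])))
g=cv2.inRange(cv2.cvtColor(im,cv2.COLOR_BGR2HSV)[250:285,348:388],(0,0,185),(180,60,255))
n,l,st,ce=cv2.connectedComponentsWithStats(g);i=1+st[1:,4].argmax();ys,xs=np.nonzero(l==i)
r=cv2.minAreaRect(np.c_[xs+348,ys+250].astype(np.float32));b=cv2.boxPoints(r);print(r)
q=np.array([ray(s,*p,.142)[:2] for p in b]);print("bar c",q.mean(0).round(4))
for k in range(4): e=q[(k+1)%4]-q[k];print(np.linalg.norm(e).round(4),np.degrees(np.arctan2(e[1],e[0])).round(1))
# handle
b=cv2.boxPoints(blob(im,(100,120,60),(130,255,255),(245,275,305,305))[3:]);q=np.array([ray(s,*p,.138)[:2] for p in b])
print("handle c",q.mean(0).round(4))
for k in range(4): e=q[(k+1)%4]-q[k];print(np.linalg.norm(e).round(4),np.degrees(np.arctan2(e[1],e[0])).round(1))
# tool yaw & axes
from scipy.spatial.transform import Rotation as R
o=get_obs();print(R.from_euler('xyz',o["orientation"],degrees=True).as_matrix().round(3))
s2=snapshot("scene");print("scene check: disc,handle",proj(s2,[*c,.11]),proj(s2,[.5357,.1196,.128]))
```

```text
disc c [ 0.5778 -0.0579] diam 0.1016505053518045
zero 71.1 0.0373
yel 34.7 0.0299
blue -1.2 0.0302
red -36.3 0.0305
t50 -108.9 0.0393
t25? -179.5 0.0392
idx dir 8.071135458291105
idx from c 7.087598136966425
((367.41351318359375, 265.2810974121094), (26.247167587280273, 7.058061122894287), 17.102725982666016)
bar c [ 0.5772 -0.0578]
0.0131 -18.1
0.0479 -108.0
0.013 161.6
0.0478 72.0
handle c [0.5355 0.1196]
0.0676 -81.2
0.0133 -170.8
0.0675 98.8
0.0133 9.8
[[-0.     0.914 -0.406]
 [-0.001 -0.406 -0.914]
 [-1.     0.     0.001]]
scene check: disc,handle (np.float64(267.35174358602), np.float64(225.6989610259268)) (np.float64(339.90173627426975), np.float64(174.44712613281519))
```

>>> arm_command --commands '[0, 46, 41, 0, 100, 0, 46, 41, 0, 100, 0, 46, 41, 0, 100, 0, 46, 41, 0, 100, 0, 46, 41, 0, 100]'

```text
clock: 0.88
tool_pos: [0.4016, 0.3333, 0.2246]
orientation: [22.1, 89.9, -91.5]
force: [0.7, 0.0, 1.0]
opening: 0.0876
```

>>> arm_command --commands '[0, 46, 41, 0, 100, 0, 46, 41, 0, 100, 0, 46, 41, 0, 100, 0, 46, 41, 0, 100, 0, 46, 41, 0, 100]'

```text
clock: 1.5
tool_pos: [0.5309, 0.0487, 0.2269]
orientation: [112.1, 89.8, -1.4]
force: [0.7, 1.5, 0.9]
opening: 0.0877
```

```bash
cat > g.py <<'E'
import sys,numpy as np
from plant import *
from scipy.spatial.transform import Rotation as R
def go(x,y,z,yaw):
    o=get_obs();M=R.from_euler('xyz',o["orientation"],degrees=True).as_matrix()
    cur=np.degrees(np.arctan2(M[1,2],M[0,2]));t=-((yaw-cur+180)%360-180)
    print("t",round(o["clock"],2),"pos",o["tool_pos"].round(4),"jaw",cur.round(2),"tilt z",M[2].round(4),"j",o["joint_pos"].round(1),"open",round(o["opening"],4),"F",o["force"].round(2),"M",o["moment"].round(3))
    print("shift tool mm",(M.T@(np.array([x,y,z])-o["tool_pos"])*1000).round(1),"turn",round(t,2))
go(*map(float,sys.argv[1:]))
E
python3 g.py .5778 -.058 .2 161.5
```

```text
t 1.5 pos [0.5309 0.0487 0.2269] jaw -113.47 tilt z [-1.      0.0031 -0.0013] j [ 26.4   7.  -17.3   0.1 -65.5  40.1] open 0.0877 F [0.71 1.47 0.91] M [ 0.082 -0.139  0.017]
shift tool mm [27.1 85.4 79.3] turn 85.03
```

>>> arm_command --commands '[9, 42, 40, 0, 100, 9, 42, 40, 0, 100, 0, 0, 0, 10.5, 100, 0, 0, 0, 10.5, 100, 0, 0, 0, 10.5, 100]'

```text
clock: 2.12
tool_pos: [0.578, -0.0676, 0.2076]
orientation: [138.1, 89.8, -7.7]
force: [0.7, 0.0, 0.2]
opening: 0.0877
```

>>> arm_command --commands '[0, 0, 0, 10.5, 100, 0, 0, 0, 10.5, 100, 0, 0, 0, 10.5, 100, 0, 0, 0, 10.5, 100, 0, 0, 0, 10.5, 100]'

```text
clock: 2.75
tool_pos: [0.5775, -0.068, 0.2072]
orientation: [-167.7, 89.9, -7.2]
force: [0.4, 0.7, -0.3]
opening: 0.0876
```

```bash
python3 g.py .5778 -.058 .15 161.5
```

```text
t 2.75 pos [ 0.5775 -0.068   0.2072] jaw 160.49 tilt z [-1.0e+00 -4.0e-04 -1.7e-03] j [ 12.6  12.5 -13.2   0.  -64.2 -32.1] open 0.0876 F [ 0.38  0.74 -0.29] M [ 0.084 -0.039 -0.006]
shift tool mm [57.2 -9.5  3.2] turn -1.01
```

>>> arm_command --commands '[29, -9, 3, -1, 100, 28, 0, 0, 0, 100, 0, 0, 0, 0, 100]'

```text
clock: 3.12
tool_pos: [0.5781, -0.0583, 0.1496]
orientation: [-161.6, 89.8, -0.3]
force: [0.3, 0.1, 0.6]
opening: 0.0875
```

```bash
python3 g.py .5778 -.058 .114 161.5
python3 - <<'E'
from h import *
for n,b in(("scene",(170,130,370,280)),("top",(290,190,450,330))):
    s=snapshot(n);x0,y0,x1,y1=b;cv2.imwrite(f"pics/{n}1.png",cv2.resize(s["frame"][y0:y1,x0:x1],None,fx=3,fy=3,interpolation=2))
E
```

```text
t 3.12 pos [ 0.5781 -0.0583  0.1496] jaw 161.33 tilt z [-1.     -0.001  -0.0029] j [ 13.5  15.2 -17.7   0.1 -56.9 -32.2] open 0.0875 F [0.29 0.15 0.56] M [ 0.083 -0.033  0.023]
shift tool mm [35.6 -0.2  0.5] turn -0.17
```

View pics/scene1.png

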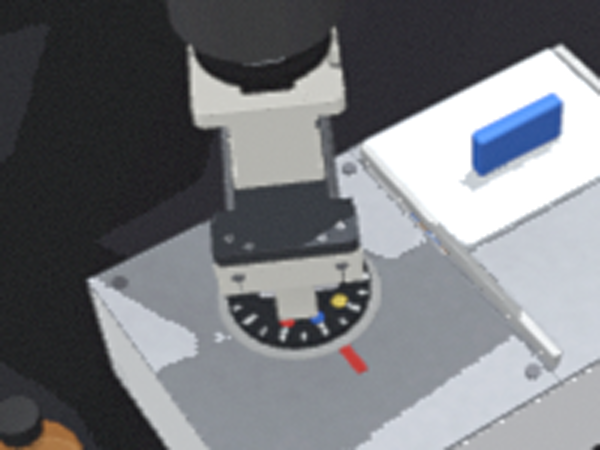

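The gripper straddles the dial, with the bar hidden between the fingers. I'll descend and close.

>>> arm_command --commands '[17, 0, 0, 0, 60, 16, 0, 0, 0, 40, 0, 0, 0, 0, 0, 0, 0, 0, 0, 0, 0, 0, 0, 0, 0]'

```text
clock: 3.85
tool_pos: [0.5817, -0.0583, 0.1197]
orientation: [-158.4, 89.4, 2.9]
force: [0.2, -0.1, 0.3]
opening: 0.0434
```

>>> arm_command --commands '[0, 0, 0, 0, 0, 0, 0, 0, 0, 0, 0, 0, 0, 0, 0]'

```text
clock: 4.22
tool_pos: [0.5765, -0.057, 0.1197]
orientation: [-111.8, 89.8, 49.5]
force: [-15.4, 11.9, 14.7]
opening: 0.0135
```

```bash
python3 g.py .5778 -.058 .116 205.7
```

```text
t 4.22 pos [ 0.5765 -0.057   0.1197] jaw 161.29 tilt z [-1.     -0.0032 -0.0013] j [ 13.6  16.8 -19.8  -0.1 -53.2 -32.2] open 0.0135 F [-15.43  11.91  14.7 ] M [4.583 4.969 0.21 ]
shift tool mm [ 3.7  0.6 -1.5] turn -44.41
```

>>> arm_command --commands '[0, 0, 0, 0, 0, 0, 0, 0, -6, 0, 0, 0, 0, -8, 0]'

```text
clock: 4.6
tool_pos: [0.5764, -0.0568, 0.1198]
orientation: [-130.0, 89.8, 45.7]
force: [-0.2, 0.5, -0.8]
opening: 0.0137
```

```bash
python3 g.py .5778 -.058 .116 205.7
```

```text
t 4.6 pos [ 0.5764 -0.0568  0.1198] jaw 175.64 tilt z [-1.     -0.003  -0.0025] j [ 13.6  16.8 -19.8  -0.1 -53.2 -17.9] open 0.0137 F [-0.19  0.51 -0.79] M [ 0.242  0.217 -0.089]
shift tool mm [ 3.8  1.1 -1.4] turn -30.06
```

>>> arm_command --commands '[0, 0, 0, -10, 0, 0, 0, 0, -10, 0, 0, 0, 0, -10, 0, 0, 0, 0, 0, 0, 0, 0, 0, 0, 0]'

```text
clock: 5.22
tool_pos: [0.5763, -0.0569, 0.1197]
orientation: [-153.7, 89.8, 52.6]
force: [0.6, 1.6, -0.3]
opening: 0.0136
```

```bash
python3 g.py .5765 -.057 .118 205.7;python3 - <<'E'
from h import *
s=snapshot("scene");a=s["frame"][180:270,220:320]
s=snapshot("top");b=s["frame"][225:305,325:415]
cv2.imwrite("pics/d30.png",np.hstack([cv2.resize(a,(400,360),interpolation=2),cv2.resize(b,(400,360),interpolation=2)]))
E
```

```text
t 5.22 pos [ 0.5763 -0.0569  0.1197] jaw -153.69 tilt z [-1.     -0.0016 -0.0032] j [ 13.6  16.8 -19.8  -0.2 -53.2  12.8] open 0.0136 F [ 0.61  1.57 -0.27] M [0.184 0.313 0.09 ]
shift tool mm [ 1.7  0.2 -0.1] turn 0.61
```

View pics/d30.png

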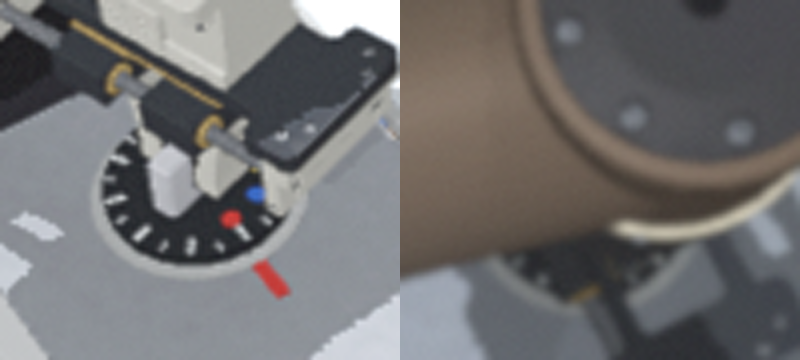

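The left panel shows the red dot at (231,218) and its tick at (238,232) in line with the index at (270,280), so the dial is on 30. Next is right to 10.

>>> arm_command --commands '[0, 0, 0, 10, 0, 0, 0, 0, 10, 0, 0, 0, 0, 10, 0, 0, 0, 0, 10, 0, 0, 0, 0, 10, 0]'

```text
clock: 5.95
tool_pos: [0.5764, -0.0569, 0.1198]
orientation: [-104.6, 89.8, 49.7]
force: [0.3, 0.4, -0.1]
opening: 0.014
```

```bash
python3 g.py .5765 -.057 .118 133.7
```

```text
t 5.95 pos [ 0.5764 -0.0569  0.1198] jaw 154.3 tilt z [-1.0e+00 -3.6e-03 -9.0e-04] j [ 13.6  16.8 -19.8  -0.2 -53.2 -39.2] open 0.014 F [ 0.3   0.41 -0.14] M [0.264 0.059 0.102]
shift tool mm [ 1.8  0.1 -0.1] turn 20.6
```

>>> arm_command --commands '[0, 0, 0, 10, 0, 0, 0, 0, 10, 0, 0, 0, 0, 0, 0, 0, 0, 0, 0, 0, 0, 0, 0, 0, 0]'

```text
clock: 6.58
tool_pos: [0.5765, -0.0569, 0.1198]
orientation: [-85.2, 89.8, 48.4]
force: [-0.8, 1.5, -1.2]
opening: 0.0137
```

```bash
python3 g.py .5765 -.057 .118 133.7; echo TO20; python3 g.py .5765 -.057 .118 169.7
```

```text
t 6.58 pos [ 0.5765 -0.0569  0.1198] jaw 133.62 tilt z [-1.0e+00 -4.1e-03  3.0e-04] j [ 13.6  16.8 -19.8  -0.2 -53.2 -59.9] open 0.0137 F [-0.8   1.47 -1.17] M [ 0.245  0.078 -0.146]
shift tool mm [ 1.8  0.1 -0.1] turn -0.08
TO20
t 6.58 pos [ 0.5765 -0.0569  0.1198] jaw 133.62 tilt z [-1.0e+00 -4.1e-03  3.0e-04] j [ 13.6  16.8 -19.8  -0.2 -53.2 -59.9] open 0.0137 F [-0.8   1.47 -1.17] M [ 0.245  0.078 -0.146]
shift tool mm [ 1.8  0.1 -0.1] turn -36.08
```

>>> arm_command --commands '[0, 0, 0, -9, 0, 0, 0, 0, -9, 0, 0, 0, 0, -9, 0, 0, 0, 0, -8, 0, 0, 0, 0, 0, 0]'

```text
clock: 7.2
tool_pos: [0.5764, -0.0569, 0.1197]
orientation: [-118.4, 89.8, 51.6]
force: [-0.3, 0.3, -0.7]
opening: 0.0137
```

>>> arm_command --commands '[0, 0, 0, 0, 0, 0, 0, 0, 0, 0, 0, 0, 0, 0, 0]'

```text
clock: 7.58
tool_pos: [0.5764, -0.0569, 0.1198]
orientation: [-119.4, 89.8, 50.4]
force: [-0.3, 0.2, -0.4]
opening: 0.0134
```

```bash
python3 g.py .5765 -.057 .118 169.7; echo TO3; python3 g.py .5765 -.057 .118 115
```

```text
t 7.58 pos [ 0.5764 -0.0569  0.1198] jaw 169.8 tilt z [-1.     -0.0035 -0.0019] j [ 13.6  16.8 -19.8  -0.2 -53.2 -23.7] open 0.0134 F [-0.29  0.18 -0.39] M [0.207 0.134 0.078]
shift tool mm [ 1.8  0.1 -0.1] turn 0.1
TO3
t 7.58 pos [ 0.5764 -0.0569  0.1198] jaw 169.8 tilt z [-1.     -0.0035 -0.0019] j [ 13.6  16.8 -19.8  -0.2 -53.2 -23.7] open 0.0134 F [-0.29  0.18 -0.39] M [0.207 0.134 0.078]
shift tool mm [ 1.8  0.1 -0.1] turn 54.8
```

>>> arm_command --commands '[0, 0, 0, 10, 0, 0, 0, 0, 10, 0, 0, 0, 0, 10, 0, 0, 0, 0, 10, 0, 0, 0, 0, 8, 0]'

```text
clock: 8.2
tool_pos: [0.5765, -0.0569, 0.1198]
orientation: [-72.7, 89.8, 47.4]
force: [-0.5, 0.4, 0.2]
opening: 0.0139
```

>>> arm_command --commands '[0, 0, 0, 4, 0, 0, 0, 0, 4, 0, 0, 0, 0, 4, 0]'

```text
clock: 8.57
tool_pos: [0.5765, -0.0569, 0.1197]
orientation: [-61.2, 89.8, 46.3]
force: [0.6, -0.2, -1.1]
opening: 0.0136
```

```bash
python3 g.py .5765 -.057 .118 97.7
```

```text
t 8.57 pos [ 0.5765 -0.0569  0.1197] jaw 107.55 tilt z [-1.     -0.0036  0.002 ] j [ 13.6  16.8 -19.8  -0.2 -53.2 -86. ] open 0.0136 F [ 0.64 -0.19 -1.12] M [0.146 0.116 0.074]
shift tool mm [ 1.7  0.  -0.1] turn 9.85
```

>>> arm_command --commands '[0, 0, 0, 3, 0, 0, 0, 0, 3, 0, 0, 0, 0, 3, 0]'

```text
clock: 8.95
tool_pos: [0.5765, -0.0569, 0.1198]
orientation: [-54.0, 89.8, 44.2]
force: [-0.8, -0.1, -0.8]
opening: 0.0138
```

```bash
cat > m.py <<'E'
from plant import *
import numpy as np
from scipy.spatial.transform import Rotation as R
o=get_obs();M=R.from_euler('xyz',o["orientation"],degrees=True).as_matrix();j=np.degrees(np.arctan2(M[1,2],M[0,2]))
print("jaw",j.round(2),"num",((j-97.7)/3.6).round(2),"Mz",o["moment"][2].round(3),"tau6",o["tau"][5].round(3),"qv6",o["qvel"][5].round(2),"open",round(o["opening"],4),"F",o["force"].round(1))
E
python3 m.py
```

```text
jaw 98.13 num 0.12 Mz 0.09 tau6 0.614 qv6 -25.0 open 0.0138 F [-0.8 -0.1 -0.8]
```

>>> arm_command --commands '[0, 0, 0, 2, 0, 0, 0, 0, 2, 0]'

```text
clock: 9.2
tool_pos: [0.5765, -0.0569, 0.1198]
orientation: [-50.3, 89.8, 43.6]
force: [-1.2, -0.5, -0.6]
opening: 0.0136
```

```bash
python3 m.py
```

```text
jaw 93.92 num -1.05 Mz 0.088 tau6 0.376 qv6 -16.91 open 0.0136 F [-1.2 -0.5 -0.6]
```

>>> arm_command --commands '[0, 0, 0, 2, 0, 0, 0, 0, 2, 0]'

```text
clock: 9.45
tool_pos: [0.5765, -0.0569, 0.1197]
orientation: [-46.0, 89.8, 43.7]
force: [-0.2, 0.6, 0.0]
opening: 0.0133
```

```bash
python3 m.py
```

```text
jaw 89.67 num -2.23 Mz 0.129 tau6 0.39 qv6 -16.89 open 0.0133 F [-0.2  0.6  0. ]
```

>>> arm_command --commands '[0, 0, 0, 2, 0, 0, 0, 0, 2, 0]'

```text
clock: 9.7
tool_pos: [0.5765, -0.0569, 0.1197]
orientation: [-41.9, 89.8, 43.5]
force: [-0.1, 0.2, -0.5]
opening: 0.0134
```

```bash
python3 m.py
```

```text
jaw 85.39 num -3.42 Mz 0.105 tau6 0.389 qv6 -16.99 open 0.0134 F [-0.1  0.2 -0.5]
```

>>> arm_command --commands '[0, 0, 0, 2, 0, 0, 0, 0, 2, 0]'

```text
clock: 9.95
tool_pos: [0.5765, -0.0569, 0.1197]
orientation: [-38.1, 89.8, 43.1]
force: [0.3, 0.4, -0.5]
opening: 0.0139
```

```bash
python3 m.py
```

```text
jaw 81.11 num -4.61 Mz 0.085 tau6 0.389 qv6 -16.94 open 0.0139 F [ 0.3  0.4 -0.5]
```

>>> arm_command --commands '[0, 0, 0, 2, 0, 0, 0, 0, 2, 0]'

```text
clock: 10.2
tool_pos: [0.5765, -0.0569, 0.1198]
orientation: [-33.8, 89.8, 43.1]
force: [-0.3, 1.1, -0.2]
opening: 0.0139
```

```bash
python3 m.py
```

```text
jaw 76.83 num -5.8 Mz 0.102 tau6 0.389 qv6 -17.14 open 0.0139 F [-0.3  1.1 -0.2]
```

>>> arm_command --commands '[0, 0, 0, 2, 0, 0, 0, 0, 2, 0]'

```text
clock: 10.45
tool_pos: [0.5765, -0.0569, 0.1198]
orientation: [-30.1, 89.8, 42.5]
force: [-1.2, -0.1, -0.4]
opening: 0.0139
```

```bash
python3 m.py
```

```text
jaw 72.54 num -6.99 Mz 0.184 tau6 0.373 qv6 -16.98 open 0.0139 F [-1.2 -0.1 -0.4]
```

>>> arm_command --commands '[0, 0, 0, 2, 0, 0, 0, 0, 2, 0]'

```text
clock: 10.7
tool_pos: [0.5765, -0.0569, 0.1198]
orientation: [-26.0, 89.8, 42.2]
force: [-1.6, -0.4, -0.2]
opening: 0.0142
```

```bash
python3 m.py
```

```text
jaw 68.27 num -8.18 Mz 0.205 tau6 0.265 qv6 -16.94 open 0.0142 F [-1.6 -0.4 -0.2]
```

>>> arm_command --commands '[0, 0, 0, 2, 0, 0, 0, 0, 2, 0]'

```text
clock: 10.95
tool_pos: [0.5765, -0.0569, 0.1197]
orientation: [-21.7, 89.8, 42.3]
force: [-0.7, 0.9, -0.4]
opening: 0.0135
```

```bash
python3 m.py
```

```text
jaw 63.99 num -9.36 Mz 0.19 tau6 0.265 qv6 -17.05 open 0.0135 F [-0.7  0.9 -0.4]
```

>>> arm_command --commands '[0, 0, 0, 2, 0, 0, 0, 0, 2, 0]'

```text
clock: 11.2
tool_pos: [0.5765, -0.0569, 0.1197]
orientation: [-17.7, 89.8, 42.0]
force: [-0.8, 0.7, 0.7]
opening: 0.0139
```

```bash
python3 m.py
```

```text
jaw 59.71 num -10.55 Mz 0.215 tau6 0.253 qv6 -17.03 open 0.0139 F [-0.8  0.7  0.7]
```

The bolt picked up at about -7: tau6 dropped by a steady 0.12. I'll use finer steps from here.

>>> arm_command --commands '[0, 0, 0, 2, 0, 0, 0, 0, 1, 0]'

```text
clock: 11.45
tool_pos: [0.5765, -0.057, 0.1198]
orientation: [-14.5, 89.8, 41.9]
force: [-0.3, 0.6, -1.0]
opening: 0.0141
```

```bash
python3 m.py
```

```text
jaw 56.47 num -11.45 Mz 0.251 tau6 -0.135 qv6 -8.38 open 0.0141 F [-0.3  0.6 -1. ]
```

>>> arm_command --commands '[0, 0, 0, 2, 0]'

```text
clock: 11.58
tool_pos: [0.5765, -0.057, 0.1198]
orientation: [-12.3, 89.8, 42.0]
force: [-0.7, -0.4, -0.1]
opening: 0.0136
```

```bash
python3 m.py
```

```text
jaw 54.36 num -12.04 Mz 0.237 tau6 0.37 qv6 -17.21 open 0.0136 F [-0.7 -0.4 -0.1]
```

>>> arm_command --commands '[0, 0, 0, 2, 0]'

```text
clock: 11.7
tool_pos: [0.5765, -0.0569, 0.1198]
orientation: [-11.0, 89.8, 41.2]
force: [-1.2, 0.8, -0.9]
opening: 0.0141
```

```bash
python3 m.py
```

```text
jaw 52.22 num -12.63 Mz 0.254 tau6 0.252 qv6 -16.81 open 0.0141 F [-1.2  0.8 -0.9]
```

>>> arm_command --commands '[0, 0, 0, 2, 0]'

```text
clock: 11.82
tool_pos: [0.5765, -0.057, 0.1197]
orientation: [-8.0, 89.8, 42.1]
force: [0.4, 0.2, -0.4]
opening: 0.0139
```

```bash
python3 m.py
```

```text
jaw 50.07 num -13.23 Mz 0.274 tau6 0.245 qv6 -17.06 open 0.0139 F [ 0.4  0.2 -0.4]
```

>>> arm_command --commands '[0, 0, 0, 2, 0]'

```text
clock: 11.95
tool_pos: [0.5765, -0.057, 0.1198]
orientation: [-6.2, 89.8, 41.8]
force: [-0.2, -0.5, 0.1]
opening: 0.0137
```

```bash
python3 m.py
```

```text
jaw 47.93 num -13.82 Mz 0.346 tau6 0.181 qv6 -17.05 open 0.0137 F [-0.2 -0.5  0.1]
```

>>> arm_command --commands '[0, 0, 0, 1, 0, 0, 0, 0, 0, 0]'

```text
clock: 12.2
tool_pos: [0.5765, -0.0569, 0.1198]
orientation: [-6.0, 89.8, 40.8]
force: [-1.3, 1.0, -1.5]
opening: 0.014
```

```bash
python3 m.py
```

```text
jaw 46.83 num -14.13 Mz 0.342 tau6 -0.48 qv6 -0.04 open 0.014 F [-1.3  1.  -1.5]
```

>>> arm_command --commands '[0, 0, 0, 1, 0]'

```text
clock: 12.32
tool_pos: [0.5765, -0.0569, 0.1198]
orientation: [-4.8, 89.8, 41.0]
force: [-0.5, -0.5, -0.0]
opening: 0.014
```

```bash
python3 m.py
```

```text
jaw 45.81 num -14.41 Mz 0.415 tau6 -0.059 qv6 -8.62 open 0.014 F [-0.5 -0.5 -0. ]
```

>>> arm_command --commands '[0, 0, 0, 1, 0]'

```text
clock: 12.45
tool_pos: [0.5765, -0.057, 0.1198]
orientation: [-4.5, 89.8, 40.3]
force: [-0.3, 0.9, -1.3]
opening: 0.0139
```

```bash
python3 m.py
```

```text
jaw 44.75 num -14.71 Mz 0.502 tau6 -0.228 qv6 -8.25 open 0.0139 F [-0.3  0.9 -1.3]
```

Mz is 0.50, about 0.4 above free turning, and climbing at the stop, so the bolt is drawn. I'll release, rise and turn to the handle.

>>> arm_command --commands '[0, 0, 0, 0, 50, 0, 0, 0, 0, 70, 0, 0, 0, 0, 100, 0, 0, 0, 0, 100, -30, 0, 0, 0, 100]'

```text
clock: 13.08
tool_pos: [0.5753, -0.0573, 0.1483]
orientation: [59.0, 89.9, 103.6]
force: [0.7, 0.1, 0.2]
opening: 0.0583
```

>>> arm_command --commands '[-40, 0, 0, 0, 100, 0, 0, 0, -10.5, 100, 0, 0, 0, -10.5, 100, 0, 0, 0, -10.5, 100, 0, 0, 0, -10.5, 100]'

```text
clock: 13.7
tool_pos: [0.5768, -0.0573, 0.1927]
orientation: [-54.7, 89.7, 33.0]
force: [0.8, -0.1, -1.1]
opening: 0.0879
```

```bash
python3 g.py .5355 .1196 .19 188
```

```text
t 13.7 pos [ 0.5768 -0.0573  0.1927] jaw 87.68 tilt z [-1.     -0.0045  0.0032] j [ 1.360e+01  1.290e+01 -1.460e+01 -1.000e-01 -6.220e+01 -1.058e+02] open 0.0879 F [ 0.77 -0.05 -1.09] M [-0.015 -0.129  0.055]
shift tool mm [  3.1  48.4 175.1] turn -100.32
```

>>> arm_command --commands '[0, 0, 0, -10.5, 100, 0, 0, 0, -10.5, 100, 0, 0, 0, -10.5, 100, 0, 0, 0, -10.5, 100, 0, 0, 0, -10.5, 100]'

```text
clock: 14.32
tool_pos: [0.5767, -0.0573, 0.1928]
orientation: [-107.9, 89.7, 33.5]
force: [-0.3, 0.8, 0.6]
opening: 0.0877
```

>>> arm_command --commands '[0, 0, 0, -10.5, 100, 0, 0, 0, -10.5, 100, 0, 0, 0, -10.5, 100, 0, 0, 0, -10.5, 100, 0, 0, 0, -3, 100]'

```text
clock: 14.95
tool_pos: [0.5766, -0.0573, 0.1928]
orientation: [-152.8, 89.6, 34.8]
force: [0.5, 0.1, 0.3]
opening: 0.0881
```

```bash
python3 g.py .5355 .1196 .19 188
```

```text
t 14.95 pos [ 0.5766 -0.0573  0.1928] jaw -172.42 tilt z [-1.     -0.0028 -0.0054] j [ 13.6  12.9 -14.6  -0.1 -62.2  -5.9] open 0.0881 F [0.5  0.13 0.33] M [ 0.07   0.011 -0.003]
shift tool mm [   3.3 -180.8   17.4] turn -0.42
```

>>> arm_command --commands '[0, -60, 6, 0, 100, 0, -60, 6, 0, 100, 0, -60, 6, 0, 100, 0, 0, 0, 0, 100]'

```text
clock: 15.45
tool_pos: [0.5346, 0.1227, 0.1932]
orientation: [-155.3, 89.6, 32.2]
force: [-0.4, 0.0, 0.0]
opening: 0.0874
```

```bash
python3 g.py .5355 .1196 .118 188
python3 - <<'E'
from h import *
s=snapshot("scene");cv2.imwrite("pics/hand.png",cv2.resize(s["frame"][100:300,180:460],None,fx=2.8,fy=2.8,interpolation=2))
print(proj(s,[.577,-.0575,.11]))
E
```

```text
t 15.45 pos [0.5346 0.1227 0.1932] jaw -172.56 tilt z [-1.     -0.0029 -0.0064] j [ 33.4   9.9 -18.5   0.  -61.2 -26. ] open 0.0874 F [-0.39  0.01  0.02] M [-0.013 -0.04  -0.053]
shift tool mm [75.2  3.4 -0.1] turn -0.56
(np.float64(267.38408813052), np.float64(225.35419624345383))
```

View pics/hand.png

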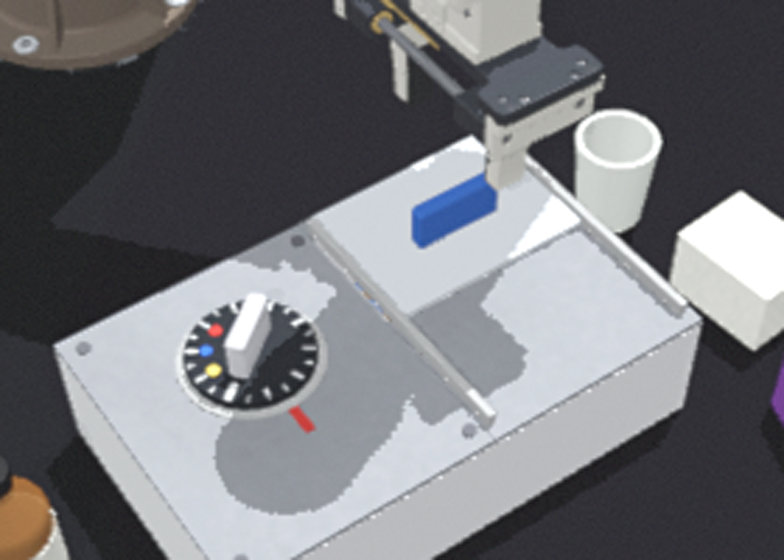

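The view shows the dial at about -14, with the zero tick past the index. The fin at (455,210) lies under the open fingers, and the cup and carton haven't moved. I'll descend and grip.

>>> arm_command --commands '[38, 3, 0, 0, 100, 35, 0, 0, 0, 100, 0, 0, 0, 0, 40, 0, 0, 0, 0, 0, 0, 0, 0, 0, 0]'

```text
clock: 16.12
tool_pos: [0.5382, 0.1159, 0.1219]
orientation: [-162.2, 89.4, 25.0]
force: [0.1, -1.0, -0.4]
opening: 0.0631
```

>>> arm_command --commands '[0, 0, 0, 0, 0, 0, 0, 0, 0, 0, 0, 0, 0, 0, 0]'

```text
clock: 16.5
tool_pos: [0.5394, 0.1162, 0.1243]
orientation: [-161.4, 89.1, 25.8]
force: [0.2, -0.5, 0.4]
opening: 0.0333
```

```bash
python3 g.py .6247 .1317 .118 187.7
```

```text
t 16.5 pos [0.5394 0.1162 0.1243] jaw -172.77 tilt z [-0.9999 -0.0047 -0.0141] j [ 32.6  13.7 -23.6   0.1 -51.8 -25.4] open 0.0333 F [ 0.16 -0.46  0.42] M [ 0.032  0.029 -0.034]
shift tool mm [  7.5  -4.6 -86.5] turn -0.47
```

>>> arm_command --commands '[4, -3, 4, 0, 30, 2, 0, 0, 0, 0, 1, 0, 0, 0, 0, 0, 0, 0, 0, 0, 0, 0, 0, 0, 0]'

```text
clock: 17.12
tool_pos: [0.535, 0.1191, 0.1171]
orientation: [-163.8, 89.1, 23.5]
force: [0.3, 0.8, 1.0]
opening: 0.0134
```

```bash
python3 g.py .6247 .1317 .118 187.7
```

```text
t 17.12 pos [0.535  0.1191 0.1171] jaw -172.67 tilt z [-0.9999 -0.0042 -0.0144] j [ 33.1  13.8 -24.6   0.2 -50.7 -25.9] open 0.0134 F [0.27 0.78 1.05] M [0.052 0.297 0.236]
shift tool mm [  0.4  -1.  -90.6] turn -0.37
```

>>> arm_command --commands '[0, 0, -3, 0, 0, 0, 0, -3, 0, 0]'

```text
clock: 17.38
tool_pos: [0.5404, 0.1199, 0.1171]
orientation: [-162.4, 89.2, 25.0]
force: [-3.2, 0.6, 2.8]
opening: 0.0142
```

```bash
python3 g.py .6247 .1317 .118 187.7
```

```text
t 17.38 pos [0.5404 0.1199 0.1171] jaw -172.67 tilt z [-0.9999 -0.0042 -0.0132] j [ 32.9  14.4 -23.8   0.1 -51.  -25.6] open 0.0142 F [-3.16  0.62  2.8 ] M [0.363 1.1   0.267]
shift tool mm [  0.2  -1.  -85.1] turn -0.37
```

The lid moves freely: 5.4 mm at about 3 N, past the 1.5 mm play. I'll continue.

>>> arm_command --commands '[0, 0, -10, 0, 0, 0, 0, -15, 0, 0, 0, 0, -15, 0, 0, 0, 0, -15, 0, 0, 0, 0, -12, 0, 0]'

```text
clock: 18.0
tool_pos: [0.6105, 0.13, 0.1171]
orientation: [-155.6, 89.3, 31.7]
force: [-4.1, 4.4, 3.0]
opening: 0.0138
```

```bash
python3 g.py .6247 .1317 .118 187.7
```

```text
t 18.0 pos [0.6105 0.13   0.1171] jaw -172.65 tilt z [-0.9999 -0.0054 -0.0119] j [ 29.9  20.5 -14.7  -0.  -54.1 -22.5] open 0.0138 F [-4.09  4.44  2.98] M [1.555 1.378 0.266]
shift tool mm [ -0.7   0.1 -14.3] turn -0.35
```

>>> arm_command --commands '[0, 0, -4, 0, 0, 0, 0, -4, 0, 0, 0, 0, -3, 0, 0]'

```text
clock: 18.38
tool_pos: [0.6229, 0.1318, 0.1172]
orientation: [-155.2, 89.2, 32.1]
force: [-3.0, 4.4, 2.1]
opening: 0.0137
```

```bash
python3 g.py .6247 .1317 .118 187.7
```

```text
t 18.38 pos [0.6229 0.1318 0.1172] jaw -172.67 tilt z [-0.9999 -0.0057 -0.0123] j [ 29.5  21.5 -13.1  -0.  -54.6 -22.1] open 0.0137 F [-2.99  4.44  2.06] M [1.328 1.201 0.289]
shift tool mm [-0.8  0.3 -1.7] turn -0.37
```

>>> arm_command --commands '[0, 0, -2, 0, 0]'

```text
clock: 18.5
tool_pos: [0.624, 0.1319, 0.1172]
orientation: [-152.0, 89.3, 35.3]
force: [-10.5, 4.9, 7.3]
opening: 0.0138
```

>>> arm_command --commands '[0, 0, -2, 0, 0]'

```text
clock: 18.62
tool_pos: [0.624, 0.1319, 0.1172]
orientation: [-142.4, 89.5, 44.9]
force: [-13.3, 6.3, 8.6]
opening: 0.0138
```

```bash
python3 g.py .6247 .1317 .118 187.7
```

```text
t 18.62 pos [0.624  0.1319 0.1172] jaw -172.68 tilt z [-1.     -0.0054 -0.007 ] j [ 29.4  21.8 -12.6  -0.2 -55.1 -21.9] open 0.0138 F [-13.34   6.32   8.64] M [1.808 4.603 0.317]
shift tool mm [-0.8  0.3 -0.7] turn -0.38
```

At the end stop: 90 mm travelled and the force is rising. I'll hold, open and retreat upward.

>>> arm_command --commands '[0, 0, 0, 0, 0, 0, 0, 0, 0, 0, 0, 0, 0, 0, 40, 0, 0, 0, 0, 60, 0, 0, 0, 0, 60]'

```text
clock: 19.25
tool_pos: [0.6244, 0.1307, 0.1174]
orientation: [-152.4, 89.5, 34.8]
force: [-0.3, 0.2, -0.6]
opening: 0.0385
```

>>> arm_command --commands '[-10, 0, 0, 0, 60, -40, 0, 0, 0, 60, -50, 0, 0, 0, 60, 0, 0, 0, 0, 60, 0, 0, 0, 0, 60]'

```text
clock: 19.88
tool_pos: [0.624, 0.1293, 0.2227]
orientation: [-158.5, 89.4, 28.7]
force: [-0.0, 0.2, -1.1]
opening: 0.0524
```

```bash
python3 g.py .6247 .1317 .22 187.7
python3 - <<'E'
from h import *
s=snapshot("scene");cv2.imwrite("pics/end.png",s["frame"])
print("fully open handle expected at",proj(s,[.6247,.1317,.1245]),"shut",proj(s,[.5355,.1196,.1245]))
b=blob(s["frame"],(100,120,60),(130,255,255),(320,140,430,260));print(b[:3])
E
```

```text
t 19.88 pos [0.624  0.1293 0.2227] jaw -172.77 tilt z [-1.     -0.0036 -0.0092] j [ 29.2  16.8  -5.2   0.  -67.4 -22. ] open 0.0524 F [-0.    0.19 -1.06] M [ 0.041 -0.003 -0.056]
shift tool mm [ 2.7 -2.3 -0.9] turn -0.47
fully open handle expected at (np.float64(367.05045552453277), np.float64(203.08427475998656)) shut (np.float64(339.8240865139607), np.float64(175.62008532609903))
(np.float64(369.43572984749454), np.float64(201.33986928104576), 459)
```

View pics/end.png

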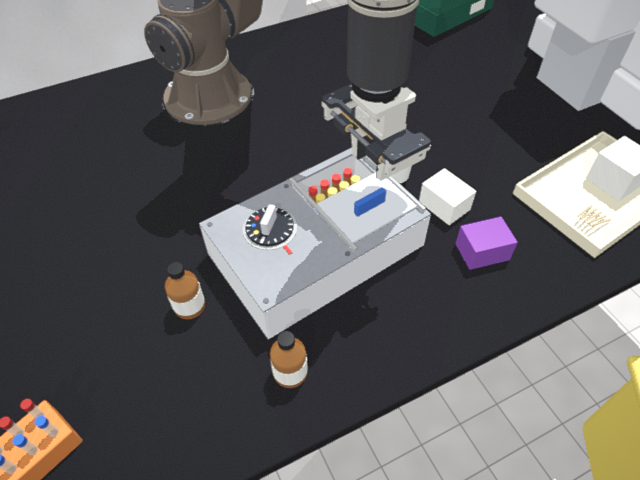

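The lid is open with the vials showing and the handle at (369,201), as expected. The bottle at (185,292) and the carton at (447,196) haven't moved. The cup is hidden behind the gripper, which never came below 115 mm, well above its 80 mm rim. I'll hand in.

```bash
python3 -c "
from plant import *
print(close_job())"
```

```text
the job is handed in; nothing more can be done
None
```

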